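Press a shelf label holder home behind the reagent shelf's lip

ROBOT

A 7-joint arm with a two-finger parallel gripper is mounted at the origin on the work surface. World frame = base frame: x ahead of the robot, y to its left, z up, the work surface at z = 0. Lengths are in m, angles in rad, forces in N, time in s.
With the tool pointing down it reaches from about 0.425 to 0.925 m from the base axis. Payload 6.8 kg.
Tool frame: the origin (TCP) lies on the centre line of the jaws, within the pads' length; the fingertips stand 17 mm ahead of it and the grasp point (between the pads) lies 2 mm behind it (nose_length is the distance from the TCP to the fingertips, in m); z points along the fingers, x is the direction in which the jaws open and shut, and the axes are right-handed (so a half turn about z gives the same grasp; the last joint's range is limited). The gripper opens to 85 mm and grips with 20 to 120 N. Pads are 22 mm wide; open, the fingers measure 114 mm over their backs; the gripper's body (76 mm by 85 mm) begins 54 mm behind the grasp point. The pads swing forward as they close: fully open they stand 13 mm farther back than shut.
Start: joints at [1.162, 0.477, 0.022, 1.555, -0.011, 1.109, -0.083], TCP at [0.2, -0.645, 0.248] pointing down, gripper open.
Joint ranges: [-2.96, 2.96], [-0.34, 2.1], [-1.41, 1.46], [0.24, 2.44], [-1.37, 4.51], [0.17, 1.92], [-2.96, 2.96]. Speed limits (rad/s): [2.39, 2.39, 3.14, 3.14, 3.14, 3.14, 3.14].

INTERFACE

Orientations are given as a unit quaternion [w, x, y, z].
In Python, from station import * gives the robot as it stands.
- The arm moves only by the tool send_rows, never from a script. Its argument "commands" is a list of rows, each an object with "translation": the shift along the tool's x, y, z in m, a list of three; "rot": the turn, a rotation vector about the tool's x, y, z in degrees, a list of three; "grip": the finger opening in m, from 0 to 0.0854. In form: [{"translation": [tx, ty, tz], "rot": [rx, ry, rz], "grip": grip}, ...]. A call has exactly 5 rows; each row shifts and turns the commanded pose from where the row before left it, along the tool's axes as they then stand; what a row does not reach is not made up. A row lasts 1/12 s, in which the tool goes at most 41.7 mm and 7.16 degrees, less where a joint would pass 70% of its speed; a pose out of reach is approached as far as the arm can. A call with a gripper value outside its range is refused whole. The fingers move at their own pace and stop on an object; "force" is the grip in N (left out, the last holds). Time passes only in rows, so rows that do not move let the fingers close, or fill a call up. It gives the time, the measured TCP pose, the force and the opening at its end, in the units of the state.
- get_obs(): the state, without advancing time (a new reading comes with each control period).
- read_camera(name): name is "scene" or "top" or "wrist"; returns a dict with "pixels" (480x640x3 uint8, red, green, blue), "depth" (480x640 float32, m along the optical axis (not along the pixel's ray), 0 where there is no reading), "mtx" (3x3 intrinsics, pixels), "extrinsics" (4x4, takes a point from camera to world coordinates). Camera axes: x right, y up, looking along -z (the intrinsics and any distortion apply to the point x, -y, -z); pixel columns grow to the right and rows downward; lengths in m; the calibration is good to about 2 mm. A picture is of the moment at which its call begins.
- hand_in(): hands the job in, once; it reports no verdict.
The state is a dict: "t": time; "q": joint angles; "joint_vel": joint speeds; "joint_torque": joint torques, N m; "eef_pos": TCP position; "tool_rot": TCP orientation; "contact_force": force on the tool from outside, world axes, zero at the start; "torque": the same for the moment, N m; "gripper_width": opening from 0.0 (shut) to 1.0 (fully open).
Only numpy, scipy, OpenCV 4.12 (cv2) and the standard library are available. Lean on these libraries where they do the work, as an engineer would, in place of code of your own. Each camera call takes 0.05 s, during which the arm holds its last target.

TASK

Turn the detented collar at the end of the reagent shelf's label channel to mark 3 (three dots), which opens the gap behind the shelf lip to suit the label holder. Then take the label holder out of its wooden stand and push it, upright, down behind the lip against the sprung foot until it is fully home at the bottom of its travel. The foot pushes it out again if it is let go, so finish while still holding it pressed home with the gripper, with the collar still at 3 and the glassware left standing where it was.

Things in the scene. Friction and masses are not known exactly. Their poses are not given: they have to be found in the camera images.
- collar (a joint): collar angle, rad, about the vertical, growing counter-clockwise from above. Clicks (up to 0.15 N m) into mark 1 at 0, 2 at 0.5, 3 at 1.0, 4 at 1.5; stops at -0.15 and 1.65. Marks are radial rows of 1 to 4 white dots on the black dial plate under it. It moves the channel's rear jaw: gap behind the lip 2 mm at mark 1, 5 at 2, 8 at 3, 11 at 4.
- collar_grip (a point): on the collar's axis, 10 mm below the top of its grip bar. The grey bar is 12 mm thick, 40 mm long, 34 mm tall, on a round skirt 54 mm across its lobes whose top is 24 mm below this point. x: along the bar to the white pointer; y: across the bar; z up. Turns with the collar.
- slot (a point): label channel: mid-gap at mark 3, mid-length, where its straight walls begin. x: across the gap from lip to shelf; y: along the lip; z up. Aluminium lip (-x side, 96 mm long) and steel rear jaw (+x) flare out above this point, 6 mm up, to 20 mm apart. 66 mm long between end cheeks. Sprung foot's top 20 mm below this point, 28 when fully pressed.
- rack: the fixed reagent shelf step; origin at bench level, 4 mm to the -x side of the channel's middle line (under the lip's inner face), axes as the channel's. Base 245 by 300 mm. The step, 45 mm high, begins 40 mm behind (+x) the origin; glassware stands about 90 mm or more behind. Lip top 56 mm high; collar axis at x -12, y -115 mm.
- foot (a joint): how far the sprung foot at the bottom of the channel is pressed down, in m: 0 up, 0.008 at its stop (fully home). It pushes back with 4 N when first touched, rising to 8 N at the stop.
- holder_mid (a point): label holder, a grey plastic plate, blank paper label on both faces, same either way round, about 60 g: centre of its upper part (12 thick, 60 wide, 50 mm tall), the part to grip. Under it a blade 5 mm thick, 50 wide, ends 63 mm below this point. x: across the thickness; y: along the width; z up. Starts upright in its stand. Fully home, this point is 35 mm above point slot.
- stand: fixed wooden block, 80 by 100 mm and 30 mm high, whose slot (7 mm wide, 56 mm long along y, 25 mm deep) holds the label holder at the start; origin under its centre, y along the slot.
- dropper_a: amber glass dropper bottle, 52 mm across, 97 mm tall, on the shelf step behind the channel; origin under its centre; to be left alone
- dropper_b: clear glass dropper bottle, 52 mm across, 97 mm tall, on the shelf step; origin under its centre; to be left alone
- jar: clear glass jar, 56 mm across, 75 mm tall, on the shelf step; origin under its centre; to be left alone
- dropper_c: amber glass dropper bottle, 56 mm across, 103 mm tall, on the bench; origin under its centre; to be left alone
- beaker: clear glass beaker, 72 mm across, 85 mm tall, on the bench; origin under its centre; to be left alone
- stopper: glass stopper, 34 mm across, 26 mm tall, on the bench; origin under its centre; to be left alone
- dish: white evaporating dish, 80 mm across, 30 mm tall, on the bench; origin under its centre; to be left alone

How it is judged:
By the outcome, as a careful person would: the job done as asked, in the order asked, and still so for the second after the job is handed in, while the arm keeps its last pose, push and grip.
It also fails if it takes over 53 s, if anything falls off the work surface, if the arm or the gripper's body presses on something with over 40 N, if the wrist force passes 120 N, or if a joint passes its speed limit or range.

## Working session

There is one attempt and no reset: what is moved stays moved. The work goes in short steps, Python scripts to look and compute and a tool call to move; the robot and the scene stay as the last step left them, time stands still between calls to the robot, and variables do not carry over. Pictures are saved under pics/ and viewed, and the job is handed in when it is done.

Besides the shell and the picture viewer there is one more tool, called after "Emit:" in YAML: its name, and indented under it one key for each argument. send_rows: Moves the arm, as the interface text tells. Its arguments: {"type":"object","properties":{"commands":{"type":"array","items":{"type":"object","properties":{"translation":{"type":"array","items":{"type":"number"}},"rot":{"type":"array","items":{"type":"number"}},"grip":{"type":"number"}}}},"force":{"type":"number"}},"required":["commands"]}

```bash
mkdir -p pics; ls
cat > h.py <<'E'
from station import *
import numpy as np, cv2, pickle
def snap(n,f):
    c=read_camera(n); cv2.imwrite('pics/'+f+'.png',c['pixels'][:,:,::-1]); pickle.dump(c,open(f+'.pkl','wb')); return c
def load(f): return pickle.load(open(f+'.pkl','rb'))
def ray(c,u,v):
    K=np.array(c['mtx']);E=np.array(c['extrinsics'])
    d=np.array([(u-K[0,2])/K[0,0],-(v-K[1,2])/K[1,1],-1.])
    return E[:3,3],E[:3,:3]@d
def onz(c,u,v,z):
    o,d=ray(c,u,v); return o+d*(z-o[2])/d[2]
def proj(c,p):
    K=np.array(c['mtx']);E=np.array(c['extrinsics'])
    q=E[:3,:3].T@(np.array(p)-E[:3,3]); return np.array([K[0,0]*q[0]/-q[2]+K[0,2], K[1,1]*(-q[1])/-q[2]+K[1,2]])
def dep(c,u,v):
    o,d=ray(c,u,v); return o+d*c['depth'][int(v),int(u)]
E
python3 - <<'E'
from h import *
for n in ['scene','top','wrist']:
    c=snap(n,n+'0'); print(n,c['mtx'],np.round(c['extrinsics'],4).tolist(), [k for k in c])
print(get_obs())
E
```

```text
pics
scene [[473.09428618   0.         318.82126579]
 [  0.         473.09428618 244.7265896 ]
 [  0.           0.           1.        ]] [[-0.572, -0.6232, 0.5334, 1.1309], [0.8202, -0.4419, 0.3633, 0.4965], [0.0093, 0.6453, 0.7639, 0.9], [0.0, 0.0, 0.0, 1.0]] ['pixels', 'depth', 'mtx', 'extrinsics']
top [[449.80772499   0.         321.24263358]
 [  0.         449.80772499 242.39353784]
 [  0.           0.           1.        ]] [[-0.1057, 0.9742, -0.1995, 0.392], [-0.9944, -0.1027, 0.0255, 0.1208], [0.0043, 0.201, 0.9796, 0.8853], [0.0, 0.0, 0.0, 1.0]] ['pixels', 'depth', 'mtx', 'extrinsics']
wrist [[382.99759186   0.         317.73645844]
 [  0.         382.99759186 234.73130905]
 [  0.           0.           1.        ]] [[0.2962, 0.9086, 0.2944, 0.2764], [-0.9551, 0.2827, 0.0884, -0.6214], [-0.0029, -0.3073, 0.9516, 0.374], [0.0, 0.0, 0.0, 1.0]] ['pixels', 'depth', 'mtx', 'extrinsics']
{'t': 0.15, 'q': array([ 1.16191059,  0.47763611,  0.02236567,  1.55618539, -0.01148026,
        1.10930751, -0.08305612]), 'joint_vel': array([-1.70086193e-03, -3.17613970e-03,  1.06136518e-03, -3.55610305e-03,
        1.19501701e-04, -7.55012256e-04, -8.65228346e-05]), 'joint_torque': array([ 2.26919597e-03, -5.96930301e+01,  1.60992935e+00, -2.81493974e+01,
        1.26449854e-02,  6.54230462e-03,  6.74935308e-06]), 'eef_pos': array([ 0.19983945, -0.64430142,  0.24754851]), 'tool_rot': array([-3.65542445e-04,  8.05084365e-01, -5.93159902e-01, -6.01600863e-04]), 'contact_force': array([-0.98731544, -0.02255666, -0.28119038]), 'torque': array([ 0.03317209, -0.04436706,  0.00124921]), 'gripper_width': 1.0019874673814704}
```

View pics/scene0.png

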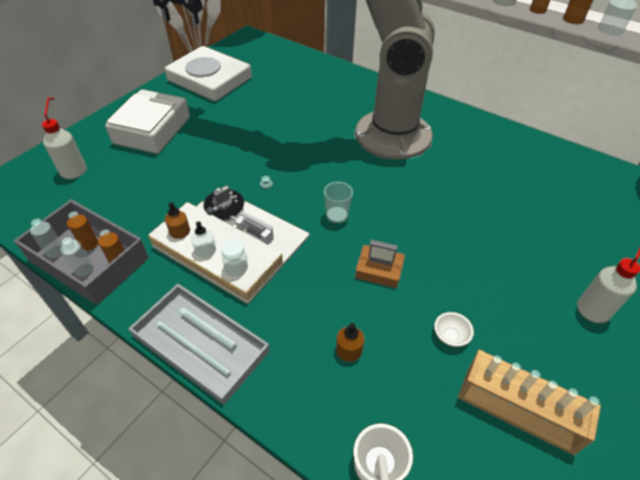

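View pics/top0.png

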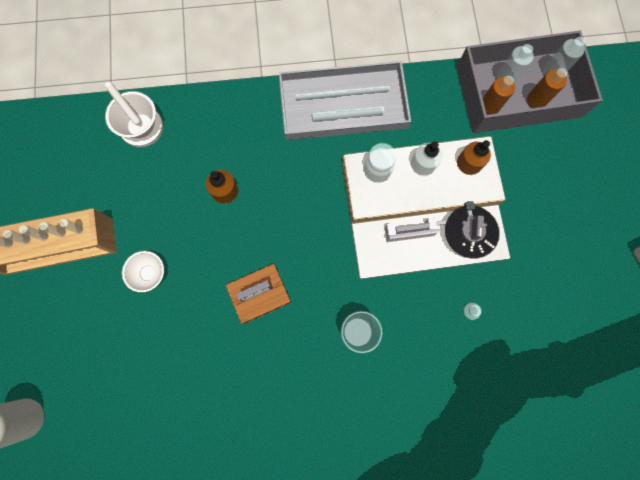

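View pics/wrist0.png

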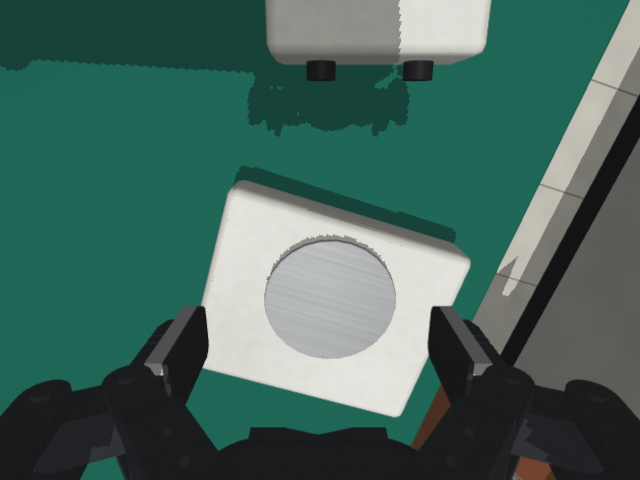

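The overview shows the rack in the top view at (345–508, 140–275), the collar dial at about (473,231), the channel at about (412,229) and the stand at about (258,293). I'll zoom in on these.

Run:
```python
from h import *
c=load('top0')
im=c['pixels'][:,:,::-1]
cv2.imwrite('pics/z1.png',cv2.resize(im[130:290,340:515],None,fx=4.5,fy=3.7*4.5/4.5,interpolation=cv2.INTER_CUBIC)[:600])
cv2.imwrite('pics/z1.png',cv2.resize(im[185:285,345:515],None,fx=4.7,fy=4.7,interpolation=cv2.INTER_CUBIC))
cv2.imwrite('pics/z2.png',cv2.resize(im[255:330,215:300],None,fx=7,fy=7,interpolation=cv2.INTER_CUBIC))
s=load('scene0')['pixels'][:,:,::-1]
cv2.imwrite('pics/z3.png',cv2.resize(s[170:300,140:315],None,fx=4.5,fy=4.5,interpolation=cv2.INTER_CUBIC))
for u,v in [(360,275),(507,259),(353,219),(503,202),(345,155),(498,139)]:print(u,v,dep(c,u+ (3 if u<400 else -3),v-3).round(4))
for u,v in [(405,229),(255,290),(475,222),(471,207),(466,250),(240,310)]:print(u,v,dep(c,u,v).round(4))
```

```text
360 275 [0.5026 0.023  0.0111]
507 259 [ 0.5048 -0.2575  0.0125]
353 219 [0.6078 0.0267 0.0452]
503 202 [ 0.6119 -0.2556  0.0473]
345 155 [0.7584 0.0216 0.001 ]
498 139 [ 0.7617 -0.2915  0.0012]
405 229 [ 0.5708 -0.0622  0.0523]
255 290 [0.4805 0.225  0.0936]
475 222 [ 0.5657 -0.1888  0.0745]
471 207 [ 0.6    -0.1939  0.0548]
466 250 [ 0.5201 -0.1748  0.0413]
240 310 [0.453  0.2641 0.0308]
```

View pics/z1.png

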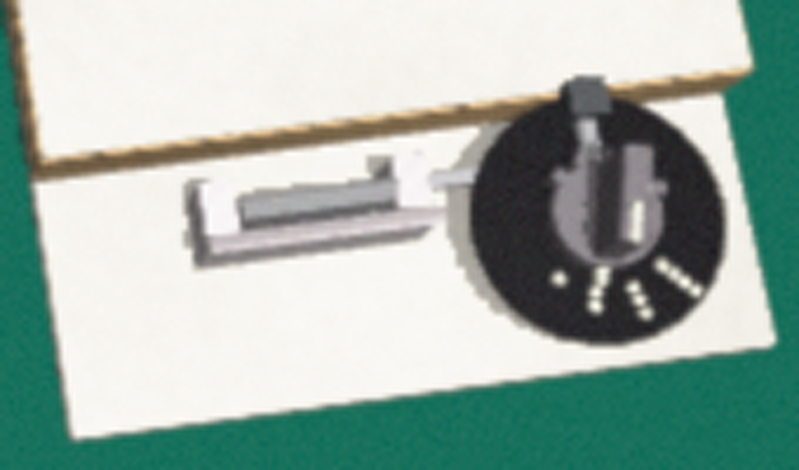

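View pics/z2.png

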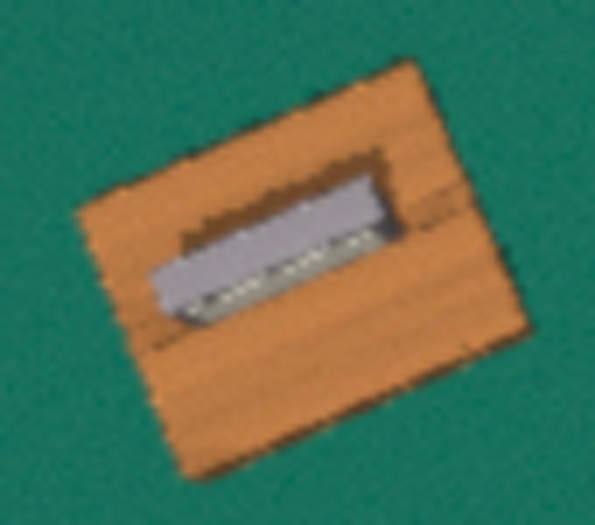

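View pics/z3.png

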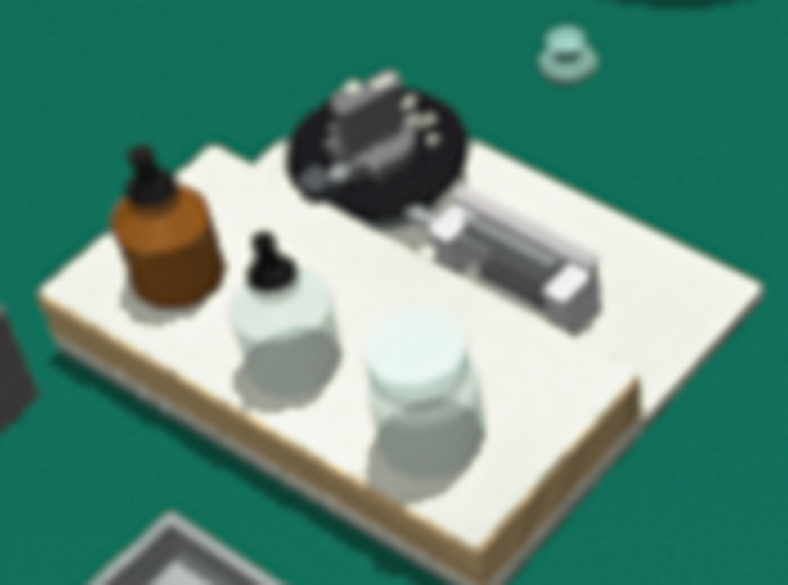

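Run:
```python
from h import *
c=load('top0'); s=load('scene0')
def z1(a,b): return (345+(a+.5)/4.7-.5,185+(b+.5)/4.7-.5)
for n,l,z in [('base',[(73,438),(775,345)],.012),('stepfront',[(38,162),(755,70)],.045),('lip',[(215,247),(440,210)],.056),('bar pointer',[(638,240),(638,205)],.085),('dial1',[(558,278)],.04),('skirt',[(606,210)],.052),('d3',[(633,285),(647,315)],.04),('d2',[(603,273),(596,307)],.04),('d4',[(660,265),(697,290)],.04)]:
    P=[onz(c,*z1(*p),z) for p in l]
    print(n,np.round(P,4).tolist(), np.degrees(np.arctan2(*(P[-1]-P[0])[[1,0]])))
def z2(a,b): return (215+(a+.5)/7-.5,255+(b+.5)/7-.5)
for n,l,z in [('top',[(150,275),(370,180),(390,225),(170,318)],.093),('blk',[(78,212),(410,60),(533,325),(190,478)],.03)]:
    P=np.array([onz(c,*z2(*p),z) for p in l]); print(n,P.round(4).tolist(),P.mean(0), np.degrees(np.arctan2(*(P[1]-P[0])[[1,0]])),np.degrees(np.arctan2(*(P[2]-P[3])[[1,0]])))
# dial circle via black mask & depth
hsv=cv2.cvtColor(c['pixels'],cv2.COLOR_RGB2HSV)
pts=[]
for v in range(195,262):
  for u in range(440,505):
    if hsv[v,u,2]<60: 
      p=dep(c,u,v); pts.append(p)
pts=np.array(pts);print(np.percentile(pts,[2,50,98],axis=0))
for z in (.03,.04): pass
m=(hsv[:,:,2]<60).astype(np.uint8);m[:190]=0;m[265:]=0;m[:,:435]=0;m[:,510:]=0
cn=max(cv2.findContours(m,0,1)[0],key=cv2.contourArea);h=cv2.convexHull(cn);print(cv2.fitEllipse(h),cv2.boundingRect(h))
```

```text
base [[0.4918, 0.03, 0.012], [0.4997, -0.2677, 0.012]] -88.47553923904835
stepfront [[0.6024, 0.0338, 0.045], [0.6104, -0.2667, 0.045]] -88.47763475597792
lip [[0.5573, -0.0316, 0.056], [0.5629, -0.124, 0.056]] -86.51719060308803
bar pointer [[0.537, -0.1901, 0.085], [0.5508, -0.1925, 0.085]] -10.14067047553098
dial1 [[0.5329, -0.1722, 0.04]] 0.0
skirt [[0.5567, -0.1922, 0.052]] 0.0
d3 [[0.5268, -0.2022, 0.04], [0.5139, -0.2057, 0.04]] -164.86904714049763
d2 [[0.533, -0.1909, 0.04], [0.5194, -0.1856, 0.04]] 158.83254320333947
d4 [[0.5339, -0.2147, 0.04], [0.522, -0.2279, 0.04]] -132.0031316942222
top [[0.4773, 0.2587, 0.093], [0.4954, 0.2019, 0.093], [0.4835, 0.1979, 0.093], [0.4661, 0.2545, 0.093]] [0.48058614 0.22825073 0.093     ] -72.38296040204368 -72.90745033709204
blk [[0.5032, 0.288, 0.03], [0.5354, 0.1948, 0.03], [0.4598, 0.1679, 0.03], [0.429, 0.2627, 0.03]] [0.48185273 0.22833753 0.03      ] -70.96151834734901 -71.9989950204246
[[ 0.5090229  -0.23812511  0.03794418]
 [ 0.55397289 -0.18194691  0.04104752]
 [ 0.6010016  -0.1445823   0.07104584]]
((471.3981018066406, 231.06581115722656), (50.31684875488281, 53.748817443847656), 133.0598602294922) (446, 204, 52, 53)
```

Emit:
send_rows:
  commands:
    - {"translation": [-0.022,-0.0316,0],"rot": [0,0,0],"grip": 0.0854}
    - {"translation": [-0.022,-0.0316,0],"rot": [0,0,0],"grip": 0.0854}
    - {"translation": [-0.022,-0.0316,0],"rot": [0,0,0],"grip": 0.0854}
    - {"translation": [-0.022,-0.0316,0],"rot": [0,0,0],"grip": 0.0854}
    - {"translation": [-0.022,-0.0316,0],"rot": [0,0,0],"grip": 0.0854}

```text
t: 0.57
eef_pos: [0.319, -0.4911, 0.2481]
tool_rot: [-0.0, 0.805, -0.593, -0.0]
contact_force: [0.7, -0.1, 0.7]
gripper_width: 0.999
```

Emit:
send_rows:
  commands:
    - {"translation": [-0.022,-0.0316,0],"rot": [0,0,0],"grip": 0.0854}
    - {"translation": [-0.022,-0.0316,0],"rot": [0,0,0],"grip": 0.0854}
    - {"translation": [-0.022,-0.0316,0],"rot": [0,0,0],"grip": 0.0854}
    - {"translation": [-0.022,-0.0316,0],"rot": [0,0,0],"grip": 0.0854}
    - {"translation": [-0.022,-0.0316,0],"rot": [0,0,0],"grip": 0.0854}

```text
t: 0.98
eef_pos: [0.4373, -0.3393, 0.2482]
tool_rot: [0.0, 0.805, -0.593, -0.0]
contact_force: [0.2, -0.4, -0.0]
gripper_width: 1.007
```

Emit:
send_rows:
  commands:
    - {"translation": [-0.022,-0.0316,0],"rot": [0,0,0],"grip": 0.0854}
    - {"translation": [-0.022,-0.0316,0],"rot": [0,0,0],"grip": 0.0854}
    - {"translation": [-0.022,-0.0316,0],"rot": [0,0,0],"grip": 0.0854}
    - {"translation": [-0.022,-0.0316,0],"rot": [0,0,0],"grip": 0.0854}
    - {"translation": [-0.022,-0.0316,0],"rot": [0,0,0],"grip": 0.0854}

```text
t: 1.4
eef_pos: [0.5556, -0.1875, 0.2482]
tool_rot: [0.0, 0.805, -0.593, -0.0]
contact_force: [0.9, -1.0, -0.2]
gripper_width: 0.998
```

Emit:
send_rows:
  commands:
    - {"translation": [0,0,0],"rot": [0,0,6.8],"grip": 0.0854}
    - {"translation": [0,0,0],"rot": [0,0,6.8],"grip": 0.0854}
    - {"translation": [0,0,0],"rot": [0,0,6.8],"grip": 0.0854}
    - {"translation": [0,0,0],"rot": [0,0,6.8],"grip": 0.0854}
    - {"translation": [0,0,0],"rot": [0,0,0],"grip": 0.0854}

```text
t: 1.82
eef_pos: [0.5548, -0.1889, 0.248]
tool_rot: [-0.0, -0.642, 0.767, 0.0]
contact_force: [-0.4, 0.5, -0.3]
gripper_width: 0.999
```

```bash
cat >> h.py <<'E'
from scipy.spatial.transform import Rotation as R
def pose():
    o=get_obs(); w,x,y,z=o['tool_rot']; M=R.from_quat([x,y,z,w]).as_matrix()
    return np.array(o['eef_pos']),M,o
def st():
    p,M,o=pose(); print('t %.2f'%o['t'],'p',p.round(4),'psi %.2f'%np.degrees(np.arctan2(M[1,0],M[0,0])),'z',M[:,2].round(4),'F',np.round(o['contact_force'],1),'T',np.round(o['torque'],2),'g',round(float(o['gripper_width']),3))
    return p,M,o
E
python3 - <<'E'
from h import *
c=snap('wrist','w1'); st()
E
```

```text
t 1.87 p [ 0.5548 -0.1889  0.248 ] psi -99.83 z [-6.e-04 -1.e-04 -1.e+00] F [-0.3 -1.1  0.6] T [0.03 0.03 0.01] g 1.006
```

View pics/w1.png

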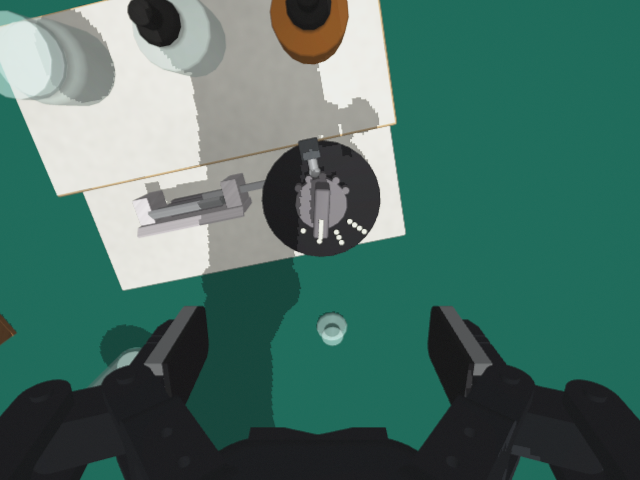

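Run:
```python
from h import *
c=load('w1'); im=c['pixels'][:,:,::-1]
cv2.imwrite('pics/z4.png',cv2.resize(im[135:265,255:390],None,fx=4.6,fy=4.6,interpolation=cv2.INTER_CUBIC))
cv2.imwrite('pics/z5.png',cv2.resize(im[165:245,120:270],None,fx=5.3,fy=5.3,interpolation=cv2.INTER_CUBIC))
```

```text
(no output)
```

View pics/z4.png

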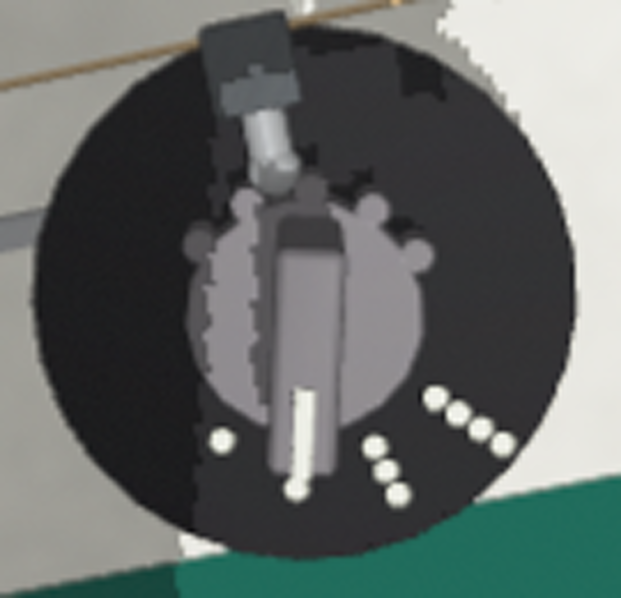

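View pics/z5.png

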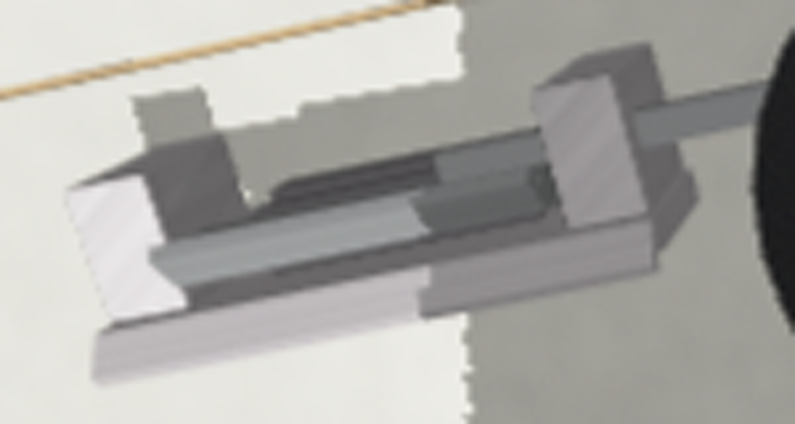

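Run:
```python
from h import *
c=load('w1')
def zz(a,b): return (255+(a+.5)/4.6-.5,135+(b+.5)/4.6-.5)
print(dep(c,*zz(308,300)),dep(c,*zz(308,360)),'skirt',dep(c,*zz(385,330)),'dial',dep(c,*zz(480,330)))
zt=np.median([dep(c,*zz(308,v))[2] for v in range(270,380,10)]);print(zt)
P=np.array([onz(c,*zz(*p),zt) for p in [(280,255),(343,255),(333,472),(271,472)]]);print(P.round(4).tolist(),P.mean(0))
a=(P[0]+P[1]-P[2]-P[3]);print('bar dir(away from pointer)',np.degrees(np.arctan2(a[1],a[0])),np.linalg.norm(a)/2)
zd=dep(c,*zz(480,330))[2]
D=[onz(c,*zz(*p),zd) for p in [(221,440),(296,488),(374,446),(398,494),(435,397),(503,444)]];print(np.round(D,4).tolist())
# circle dial
Q=np.array([onz(c,*zz(*p),zd) for p in [(35,300),(576,300),(305,558),(130,500),(500,490),(520,110),(85,150)]])
A=np.c_[2*Q[:,:2],np.ones(len(Q))];s=np.linalg.lstsq(A,(Q[:,:2]**2).sum(1),rcond=None)[0];print('dial',s[:2],np.sqrt(s[2]+s[0]**2+s[1]**2))
ax=s[:2]
for d in D: print(np.degrees(np.arctan2(*(d[:2]-ax)[::-1])),np.linalg.norm(d[:2]-ax))
# channel z5
def z5(a,b): return (120+(a+.5)/5.3-.5,165+(b+.5)/5.3-.5)
print('cheeks',dep(c,*z5(110,250)),dep(c,*z5(600,150)),'lip',dep(c,*z5(250,335)),dep(c,*z5(550,260)),'jaw',dep(c,*z5(300,240)))
for p in [(68,190),(145,175),(190,305),(115,322),(535,90),(610,77),(648,210),(570,225)]: print(p,onz(c,*z5(*p),dep(c,*z5(110,250))[2]).round(4))
```

```text
[ 0.56883885 -0.19423204  0.08553898] [ 0.55893353 -0.19247259  0.08672481] skirt [ 0.55290755 -0.2064287   0.05128369] dial [ 0.54694321 -0.22472893  0.0404867 ]
0.0855946117491807
[[0.5772, -0.191, 0.0856], [0.5753, -0.2013, 0.0856], [0.5382, -0.1932, 0.0856], [0.5401, -0.1827, 0.0856]] [ 0.55771074 -0.1920348   0.08559461]
bar dir(away from pointer) -12.456771044728471 0.03800225792475108
[[0.5338, -0.1709, 0.0405], [0.5213, -0.1838, 0.0405], [0.5272, -0.2006, 0.0405], [0.5164, -0.2037, 0.0405], [0.5351, -0.2141, 0.0405], [0.5231, -0.2259, 0.0405]]
dial [ 0.55749937 -0.19298962] 0.05296648745573778
136.95665791254086 0.03239123604262453
165.71249951430036 0.03737101704113407
-165.92420938846436 0.031206222593117824
-165.41851042494207 0.0424443305585718
-136.7708500995251 0.03074940427245831
-136.27910762284313 0.04757474197782796
cheeks [ 0.5779452  -0.03407569  0.04757343] [ 0.57995562 -0.11837405  0.04758264] lip [ 0.5611658  -0.0557494   0.05438966] [ 0.56480775 -0.10765119  0.05430817] jaw [ 0.575413   -0.06889018  0.05523556]
(68, 190) [ 0.5889 -0.0305  0.0476]
(145, 175) [ 0.5891 -0.0438  0.0476]
(190, 305) [ 0.5665 -0.0443  0.0476]
(115, 322) [ 0.5658 -0.0309  0.0476]
(535, 90) [ 0.5914 -0.1104  0.0476]
(610, 77) [ 0.5913 -0.1229  0.0476]
(648, 210) [ 0.5688 -0.1237  0.0476]
(570, 225) [ 0.5686 -0.1104  0.0476]
```

Emit:
send_rows:
  commands:
    - {"translation": [0,0,0],"rot": [0,0,4.2],"grip": 0.045}
    - {"translation": [0.0028,-0.0036,0.03],"rot": [0,0,0],"grip": 0.045}
    - {"translation": [0,0,0.035],"rot": [0,0,0],"grip": 0.045}
    - {"translation": [0,0,0.035],"rot": [0,0,0],"grip": 0.045}
    - {"translation": [0,0,0.02],"rot": [0,0,0],"grip": 0.045}

```text
t: 2.28
eef_pos: [0.5558, -0.1923, 0.1248]
tool_rot: [-0.001, -0.616, 0.788, 0.002]
contact_force: [-0.9, 0.2, -0.5]
gripper_width: 0.527
```

Run:
```python
from h import *
st();c=snap('wrist','w2')
```

```text
t 2.28 p [ 0.5558 -0.1923  0.1248] psi -103.92 z [-0.0039  0.0012 -1.    ] F [-0.9  0.2 -0.5] T [-0.    0.   -0.02] g 0.527
```

View pics/w2.png

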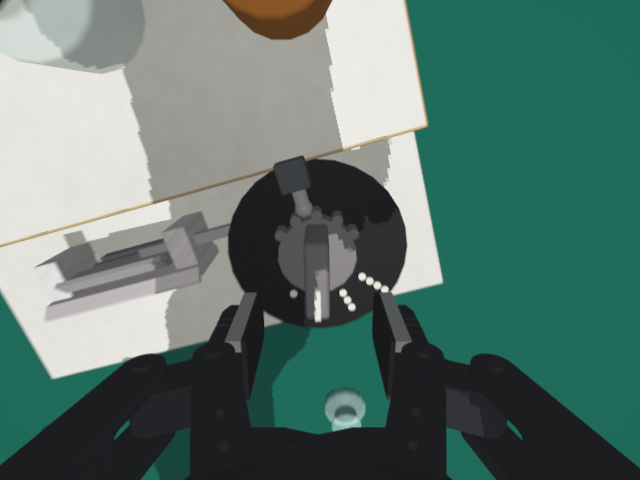

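Emit:
send_rows:
  commands:
    - {"translation": [0,0,0.02],"rot": [0,0,0],"grip": 0.045}
    - {"translation": [0,0,0.02],"rot": [0,0,0],"grip": 0.045}
    - {"translation": [0,0,0.008],"rot": [0,0,0],"grip": 0.045}
    - {"translation": [0,0,0],"rot": [0,0,0],"grip": 0.006}
    - {"translation": [0,0,0],"rot": [0,0,0],"grip": 0.006}
  force: 60

```text
t: 2.75
eef_pos: [0.5581, -0.1928, 0.081]
tool_rot: [0.0, -0.615, 0.789, -0.0]
contact_force: [0.9, 0.4, 0.6]
gripper_width: 0.254
```

Emit:
send_rows:
  commands:
    - {"translation": [0,0,0],"rot": [0,0,0],"grip": 0.006}
    - {"translation": [0,0,0],"rot": [0,0,0],"grip": 0.006}
    - {"translation": [0,0,0],"rot": [0,0,0],"grip": 0.006}
    - {"translation": [0,0,0],"rot": [0,0,0],"grip": 0.006}
    - {"translation": [0,0,0],"rot": [0,0,0],"grip": 0.006}

```text
t: 3.17
eef_pos: [0.5587, -0.1926, 0.0818]
tool_rot: [0.001, -0.615, 0.789, -0.001]
contact_force: [-1.1, 1.0, 7.0]
gripper_width: 0.127
```

Run:
```python
from h import *
st();c=snap('wrist','w3')
```

```text
t 3.17 p [ 0.5587 -0.1926  0.0818] psi -104.13 z [ 2.2e-03 -4.0e-04 -1.0e+00] F [-1.1  1.   7. ] T [0.29 0.32 0.12] g 0.127
```

View pics/w3.png

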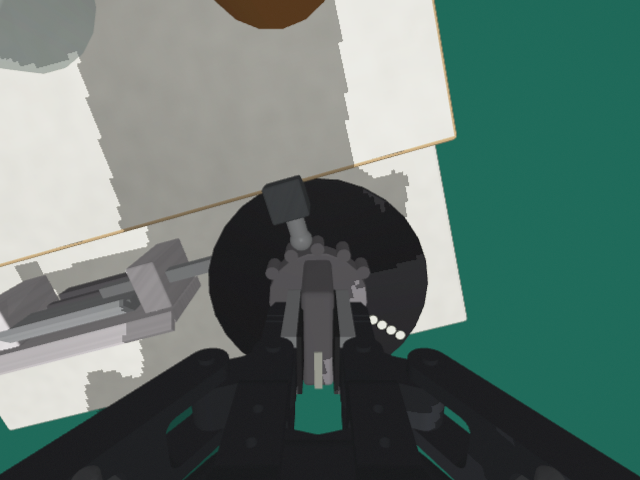

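Emit:
send_rows:
  commands:
    - {"translation": [0,0,0],"rot": [0,0,-6],"grip": 0.006}
    - {"translation": [0,0,0],"rot": [0,0,-6],"grip": 0.006}
    - {"translation": [0,0,0],"rot": [0,0,-6],"grip": 0.006}
    - {"translation": [0,0,0],"rot": [0,0,-6],"grip": 0.006}
    - {"translation": [0,0,0],"rot": [0,0,-5],"grip": 0.006}

```text
t: 3.63
eef_pos: [0.559, -0.1915, 0.0818]
tool_rot: [-0.001, 0.794, -0.608, 0.001]
contact_force: [-0.7, 4.8, 6.1]
gripper_width: 0.122
```

Emit:
send_rows:
  commands:
    - {"translation": [0,0,0],"rot": [0,0,0],"grip": 0.006}
    - {"translation": [0,0,0],"rot": [0,0,0],"grip": 0.006}
    - {"translation": [0,0,0],"rot": [0,0,0],"grip": 0.045}
    - {"translation": [0,0,0],"rot": [0,0,0],"grip": 0.045}
    - {"translation": [0,0,0],"rot": [0,0,0],"grip": 0.045}

```text
t: 4.05
eef_pos: [0.5577, -0.1933, 0.0805]
tool_rot: [0.0, 0.792, -0.61, 0.0]
contact_force: [0.5, -1.2, -0.5]
gripper_width: 0.519
```

Run:
```python
from h import *
st();c=snap('wrist','w4')
```

```text
t 4.05 p [ 0.5577 -0.1933  0.0805] psi -75.21 z [ 3.e-04 -7.e-04 -1.e+00] F [ 0.5 -1.2 -0.5] T [-0.02 -0.05 -0.02] g 0.519
```

View pics/w4.png

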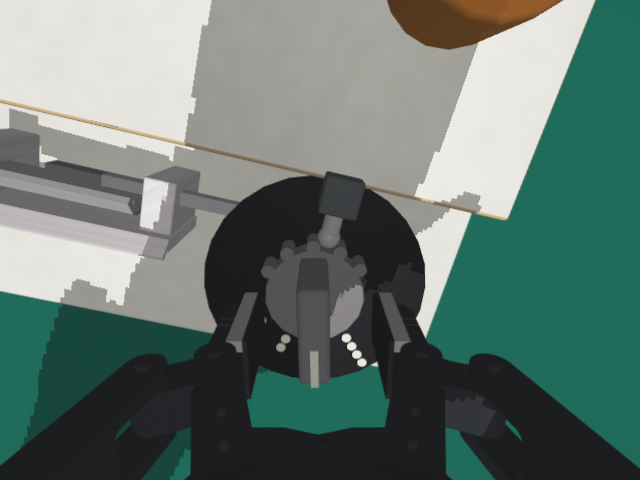

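Emit:
send_rows:
  commands:
    - {"translation": [0,0,-0.03],"rot": [0,0,0],"grip": 0.045}
    - {"translation": [0,0,-0.04],"rot": [0,0,0],"grip": 0.06}
    - {"translation": [0,0,-0.04],"rot": [0,0,0],"grip": 0.06}
    - {"translation": [0,0,-0.04],"rot": [0,0,0],"grip": 0.06}
    - {"translation": [0,0,-0.02],"rot": [0,0,0],"grip": 0.06}

```text
t: 4.52
eef_pos: [0.5595, -0.1934, 0.2556]
tool_rot: [-0.001, 0.792, -0.61, 0.003]
contact_force: [1.3, 0.7, 0.3]
gripper_width: 0.702
```

Emit:
send_rows:
  commands:
    - {"translation": [-0.03,-0.008,0],"rot": [0,0,0],"grip": 0.06}
    - {"translation": [-0.03,-0.008,0],"rot": [0,0,0],"grip": 0.06}
    - {"translation": [-0.03,-0.008,0],"rot": [0,0,0],"grip": 0.06}
    - {"translation": [-0.025,-0.007,0],"rot": [0,0,0],"grip": 0.06}
    - {"translation": [0,0,0],"rot": [0,0,-7],"grip": 0.06}

```text
t: 4.93
eef_pos: [0.5584, -0.0666, 0.2507]
tool_rot: [-0.001, 0.83, -0.558, -0.0]
contact_force: [0.2, 0.7, 0.2]
gripper_width: 0.706
```

Emit:
send_rows:
  commands:
    - {"translation": [0,0,0],"rot": [0,0,-7],"grip": 0.06}
    - {"translation": [0,0,0],"rot": [0,0,-7],"grip": 0.06}
    - {"translation": [0,0,0],"rot": [0,0,-7],"grip": 0.06}
    - {"translation": [0,0,0],"rot": [0,0,-7],"grip": 0.06}
    - {"translation": [0,0,0],"rot": [0,0,-7],"grip": 0.06}

```text
t: 5.35
eef_pos: [0.5582, -0.074, 0.2502]
tool_rot: [0.0, 0.959, -0.283, 0.0]
contact_force: [-1.2, -0.4, -0.3]
gripper_width: 0.7
```

Emit:
send_rows:
  commands:
    - {"translation": [0,0,0],"rot": [0,0,-7],"grip": 0.06}
    - {"translation": [0,0,0],"rot": [0,0,-7],"grip": 0.06}
    - {"translation": [0,0,0],"rot": [0,0,-7],"grip": 0.06}
    - {"translation": [0,0,0],"rot": [0,0,-7],"grip": 0.06}
    - {"translation": [0,0,0],"rot": [0,0,-7],"grip": 0.06}

```text
t: 5.77
eef_pos: [0.5582, -0.074, 0.2502]
tool_rot: [0.0, 1.0, 0.019, -0.0]
contact_force: [0.2, 0.9, 0.2]
gripper_width: 0.7
```

Run:
```python
from h import *
p,M,o=st();print(o['q'].round(2));c=snap('wrist','w5');c=snap('top','top5')
```

```text
t 5.77 p [ 0.5582 -0.074   0.2502] psi 2.14 z [-2.e-04 -3.e-04 -1.e+00] F [0.2 0.9 0.2] T [-0.01 -0.04 -0.02] g 0.7
[ 0.47  0.35 -0.56  1.8   0.21  1.06 -0.13]
```

View pics/w5.png

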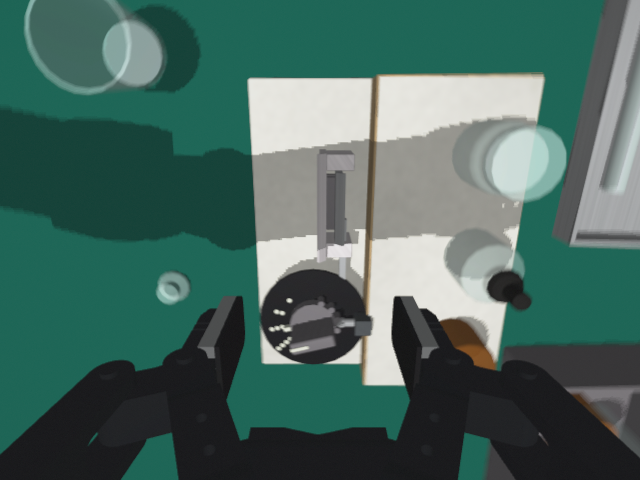

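Run:
```python
from h import *
c=load('w5'); im=c['pixels'][:,:,::-1]
cv2.imwrite('pics/z6.png',cv2.resize(im[145:265,300:375],None,fx=5,fy=5,interpolation=cv2.INTER_CUBIC))
cv2.imwrite('pics/z7.png',cv2.resize(im[262:372,255:375],None,fx=5,fy=5,interpolation=cv2.INTER_CUBIC))
```

```text
(no output)
```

View pics/z6.png

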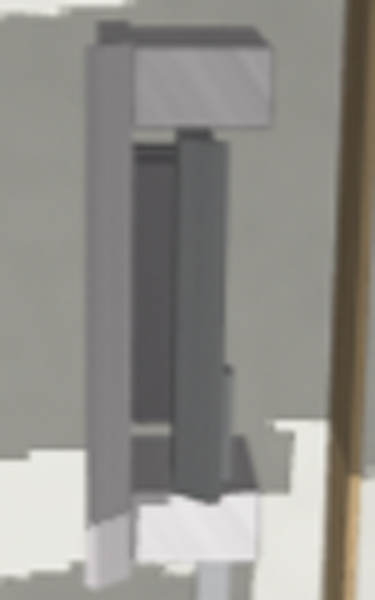

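View pics/z7.png

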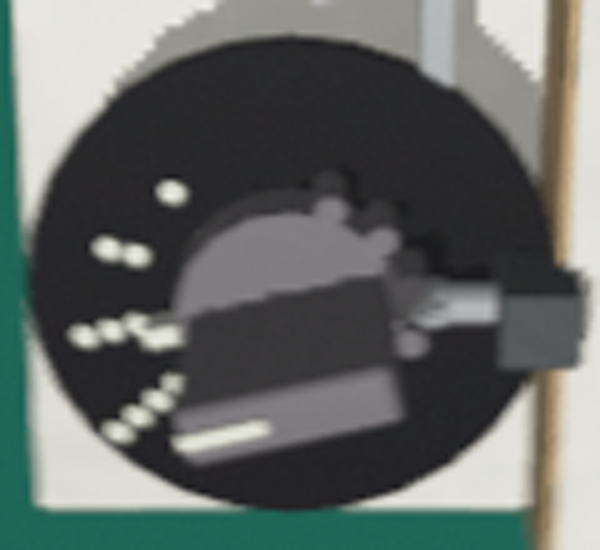

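Run:
```python
from h import *
c=load('w5')
def z6(a,b): return (300+(a+.5)/5-.5,145+(b+.5)/5-.5)
for v in (190,205,220):
  print(v,[ (u,*(1000*dep(c,u,v)).round(1)) for u in range(315,350)])
print('cheeks', dep(c,*z6(200,85)),dep(c,*z6(200,525)),dep(c,*z6(105,300)))
ch=.0476
for p in [(135,45),(272,45),(272,128),(135,128),(135,492),(258,492),(258,560),(135,560)]: print(p,onz(c,*z6(*p),ch).round(4))
for p in [(88,45),(88,580),(130,45),(130,570)]: print('lip',p,onz(c,*z6(*p),.055).round(4))
def z7(a,b): return (255+(a+.5)/5-.5,262+(b+.5)/5-.5)
P=[onz(c,*z7(*p),.0856) for p in [(180,443),(268,428),(205,465),(405,415),(175,412),(390,365)]]
for a,b in ((0,1),(2,3),(4,5)): d=P[a]-P[b]; print(np.degrees(np.arctan2(d[1],d[0]))%360)
D=[onz(c,*z7(*p),.0405) for p in [(172,192),(103,248),(85,336),(120,431),(180,382)]]
for d in D: print(np.degrees(np.arctan2(d[1]+.1925,d[0]-.5576))%360)
```

```text
190 [(315, np.float64(556.5), np.float64(-67.9), np.float64(11.6)), (316, np.float64(557.5), np.float64(-68.0), np.float64(10.8)), (317, np.float64(558.2), np.float64(-59.1), np.float64(55.5)), (318, np.float64(559.0), np.float64(-58.9), np.float64(56.6)), (319, np.float64(559.8), np.float64(-58.6), np.float64(58.0)), (320, np.float64(560.7), np.float64(-59.0), np.float64(56.0)), (321, np.float64(561.6), np.float64(-59.1), np.float64(54.9)), (322, np.float64(562.5), np.float64(-59.4), np.float64(53.6)), (323, np.float64(563.3), np.float64(-59.5), np.float64(52.7)), (324, np.float64(564.2), np.float64(-59.7), np.float64(51.8)), (325, np.float64(565.1), np.float64(-59.6), np.float64(51.7)), (326, np.float64(566.5), np.float64(-63.7), np.float64(31.2)), (327, np.float64(567.5), np.float64(-64.0), np.float64(29.1)), (328, np.float64(568.3), np.float64(-63.5), np.float64(31.8)), (329, np.float64(569.3), np.float64(-63.5), np.float64(31.4)), (330, np.float64(570.3), np.float64(-63.9), np.float64(29.1)), (331, np.float64(571.1), np.float64(-63.7), np.float64(30.2)), (332, np.float64(572.0),
[... 5550 characters left out ...]
570758  0.04634175] [ 0.58093796 -0.11530484  0.04699587] [ 0.56171525 -0.07151649  0.05639465]
(135, 45) [ 0.5652 -0.0293  0.0476]
(272, 45) [ 0.5883 -0.0284  0.0476]
(272, 128) [ 0.5892 -0.0424  0.0476]
(135, 128) [ 0.5658 -0.0432  0.0476]
(135, 492) [ 0.5687 -0.1091  0.0476]
(258, 492) [ 0.5911 -0.1083  0.0476]
(258, 560) [ 0.5919 -0.1215  0.0476]
(135, 560) [ 0.5693 -0.1224  0.0476]
lip (88, 45) [ 0.5572 -0.0288  0.055 ]
lip (88, 580) [ 0.5607 -0.1237  0.055 ]
lip (130, 45) [ 0.5642 -0.0286  0.055 ]
lip (130, 570) [ 0.5682 -0.1215  0.055 ]
193.30396101624487
198.33710786544188
196.24912329421767
137.54832625971005
167.58112449604354
196.8497246539521
226.18394440780116
226.98011723739407
```

Emit:
send_rows:
  commands:
    - {"translation": [-0.0084,-0.0381,0],"rot": [0,0,0],"grip": 0.06}
    - {"translation": [-0.0084,-0.0381,0],"rot": [0,0,0],"grip": 0.06}
    - {"translation": [-0.0084,-0.0381,0],"rot": [0,0,0],"grip": 0.06}
    - {"translation": [-0.0084,-0.0381,0],"rot": [0,0,0],"grip": 0.06}
    - {"translation": [-0.0084,-0.0381,0],"rot": [0,0,0],"grip": 0.06}

```text
t: 6.28
eef_pos: [0.5096, 0.1168, 0.2505]
tool_rot: [0.0, 1.0, 0.013, 0.0]
contact_force: [0.4, 0.1, 0.3]
gripper_width: 0.706
```

Emit:
send_rows:
  commands:
    - {"translation": [-0.0084,-0.0381,0],"rot": [0,0,0],"grip": 0.06}
    - {"translation": [-0.0084,-0.0381,0],"rot": [0,0,0],"grip": 0.06}
    - {"translation": [-0.0084,-0.0381,0],"rot": [0,0,0],"grip": 0.06}
    - {"translation": [0,0,0],"rot": [0,0,-7],"grip": 0.06}
    - {"translation": [0,0,0],"rot": [0,0,-7],"grip": 0.06}

```text
t: 6.7
eef_pos: [0.4799, 0.2324, 0.2507]
tool_rot: [-0.0, 0.99, 0.141, 0.0]
contact_force: [0.3, -1.4, -0.2]
gripper_width: 0.698
```

Emit:
send_rows:
  commands:
    - {"translation": [0,0,0],"rot": [0,0,-1],"grip": 0.06}
    - {"translation": [0,0,0],"rot": [0,0,0],"grip": 0.06}
    - {"translation": [0,0,0],"rot": [0,0,0],"grip": 0.06}
    - {"translation": [0,0,0],"rot": [0,0,0],"grip": 0.06}
    - {"translation": [0,0,0],"rot": [0,0,0],"grip": 0.06}

```text
t: 7.12
eef_pos: [0.4816, 0.2284, 0.2503]
tool_rot: [0.0, 0.989, 0.145, 0.0]
contact_force: [-0.6, -0.3, -1.0]
gripper_width: 0.701
```

Run:
```python
from h import *
p,M,o=st();print(o['q'].round(2));c=snap('wrist','w6');c=snap('top','top6')
```

```text
t 7.12 p [0.4816 0.2284 0.2503] psi 16.64 z [ 2.e-04 -2.e-04 -1.e+00] F [-0.6 -0.3 -1. ] T [-0.05 -0.02 -0.01] g 0.701
[ 0.06  0.33 -0.75  1.85  0.26  1.06 -0.5 ]
```

View pics/w6.png

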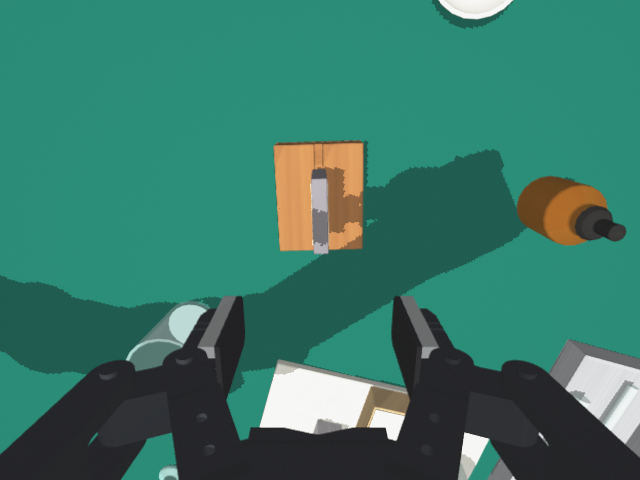

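Run:
```python
from h import *
c=load('w6'); im=c['pixels'][:,:,::-1]
cv2.imwrite('pics/z8.png',cv2.resize(im[135:265,265:375],None,fx=4.6,fy=4.6,interpolation=cv2.INTER_CUBIC))
```

```text
(no output)
```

View pics/z8.png

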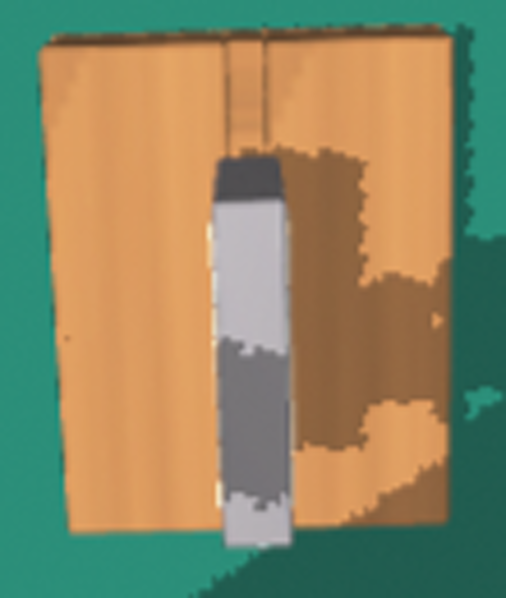

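Run:
```python
from h import *
c=load('w6')
def zz(a,b): return (265+(a+.5)/4.6-.5,135+(b+.5)/4.6-.5)
z=np.median([dep(c,*zz(255,v))[2] for v in range(220,520,15)]);print(z)
P=np.array([onz(c,*zz(*p),z) for p in [(215,200),(289,200),(291,545),(226,545)]]);print(P.round(4).tolist(),P.mean(0))
a=P[0]+P[1]-P[2]-P[3];print(np.degrees(np.arctan2(a[1],a[0])),np.linalg.norm(a)/2,np.linalg.norm(P[0]-P[1]),np.linalg.norm(P[2]-P[3]))
B=np.array([onz(c,*zz(*p),.03) for p in [(42,46),(452,38),(447,523),(70,533)]]);print(B.round(4).tolist(),B.mean(0))
a=B[0]+B[1]-B[2]-B[3];print(np.degrees(np.arctan2(a[1],a[0])))
p,M,o=pose()
for q in (P.mean(0),B.mean(0)): print(M.T@(q-p))
```

```text
0.09388986832792662
[[0.4693, 0.2571, 0.0939], [0.4807, 0.2605, 0.0939], [0.4985, 0.2039, 0.0939], [0.4878, 0.2007, 0.0939]] [0.48405239 0.23058018 0.09388987]
107.78696662711735 0.05931657273798848 0.011919142465014137 0.011141214713241546
[[0.4311, 0.2656, 0.03], [0.5062, 0.2896, 0.03], [0.5369, 0.1955, 0.03], [0.4619, 0.1707, 0.03]] [0.4840488 0.2303464 0.03     ]
108.04409242823023
[ 0.00300758 -0.00121498  0.15643734]
[ 0.00293106 -0.00100143  0.22032723]
```

Emit:
send_rows:
  commands:
    - {"translation": [0.002,-0.001,0.03],"rot": [0,0,-1.2],"grip": 0.05}
    - {"translation": [0,0,0.04],"rot": [0,0,0],"grip": 0.05}
    - {"translation": [0,0,0.04],"rot": [0,0,0],"grip": 0.05}
    - {"translation": [0,0,0.02],"rot": [0,0,0],"grip": 0.05}
    - {"translation": [0,0,0],"rot": [0,0,0],"grip": 0.05}
  force: 80

```text
t: 7.63
eef_pos: [0.4803, 0.2284, 0.1159]
tool_rot: [0.001, 0.988, 0.156, -0.004]
contact_force: [-0.9, 0.5, -0.7]
gripper_width: 0.582
```

Run:
```python
from h import *
p,M,o=st();c=snap('wrist','w7')
```

```text
t 7.63 p [0.4803 0.2284 0.1159] psi 17.99 z [-0.0076 -0.0036 -1.    ] F [-0.9  0.5 -0.7] T [-0.07  0.   -0.04] g 0.582
```

View pics/w7.png

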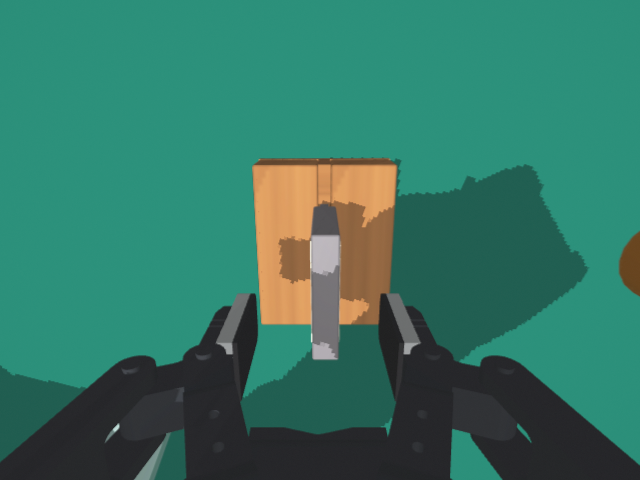

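Emit:
send_rows:
  commands:
    - {"translation": [0,0,0.02],"rot": [0,0,0],"grip": 0.05}
    - {"translation": [0,0,0.02],"rot": [0,0,0],"grip": 0.05}
    - {"translation": [0,0,0.009],"rot": [0,0,0],"grip": 0.05}
    - {"translation": [0,0,0],"rot": [0,0,0],"grip": 0.05}
    - {"translation": [0,0,0],"rot": [0,0,0],"grip": 0.05}

```text
t: 8.1
eef_pos: [0.4837, 0.2309, 0.0726]
tool_rot: [-0.0, 0.988, 0.157, 0.001]
contact_force: [0.4, 0.7, 0.2]
gripper_width: 0.582
```

Run:
```python
from h import *
p,M,o=st();c=snap('wrist','w8')
```

```text
t 8.10 p [0.4837 0.2309 0.0726] psi 18.02 z [ 1.2e-03  6.0e-04 -1.0e+00] F [0.4 0.7 0.2] T [0.03 0.01 0.08] g 0.582
```

View pics/w8.png

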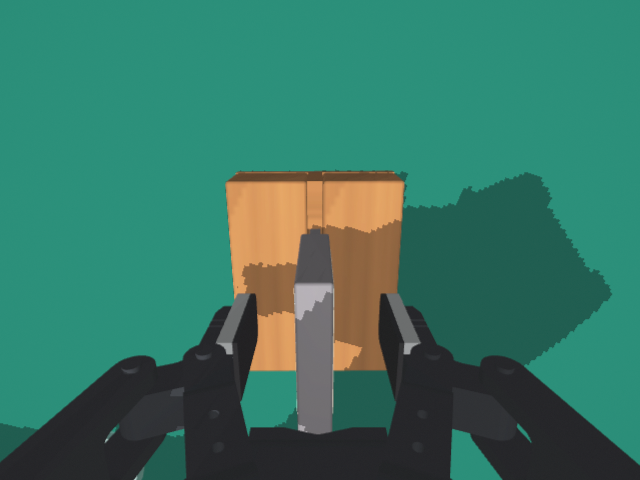

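Emit:
send_rows:
  commands:
    - {"translation": [0,0,0],"rot": [0,0,0],"grip": 0.006}
    - {"translation": [0,0,0],"rot": [0,0,0],"grip": 0.006}
    - {"translation": [0,0,0],"rot": [0,0,0],"grip": 0.006}
    - {"translation": [0,0,0],"rot": [0,0,0],"grip": 0.006}
    - {"translation": [0,0,0],"rot": [0,0,0],"grip": 0.006}
  force: 80

```text
t: 8.57
eef_pos: [0.4832, 0.2306, 0.0722]
tool_rot: [0.0, 0.988, 0.157, 0.0]
contact_force: [-1.9, -1.3, 7.2]
gripper_width: 0.132
```

Emit:
send_rows:
  commands:
    - {"translation": [0,0,0],"rot": [0,0,0],"grip": 0.006}
    - {"translation": [0,0,0],"rot": [0,0,0],"grip": 0.006}
    - {"translation": [0,0,-0.01],"rot": [0,0,0],"grip": 0.006}
    - {"translation": [0,0,-0.015],"rot": [0,0,0],"grip": 0.006}
    - {"translation": [0,0,-0.015],"rot": [0,0,0],"grip": 0.006}

```text
t: 8.98
eef_pos: [0.4827, 0.2304, 0.1121]
tool_rot: [0.0, 0.988, 0.157, -0.0]
contact_force: [-0.2, -0.6, -1.0]
gripper_width: 0.129
```

Run:
```python
from h import *
p,M,o=st();c=snap('wrist','w9')
```

```text
t 8.98 p [0.4827 0.2304 0.1121] psi 18.05 z [-8.e-04 -2.e-04 -1.e+00] F [-0.2 -0.6 -1. ] T [ 0.01 -0.04 -0.01] g 0.129
```

View pics/w9.png

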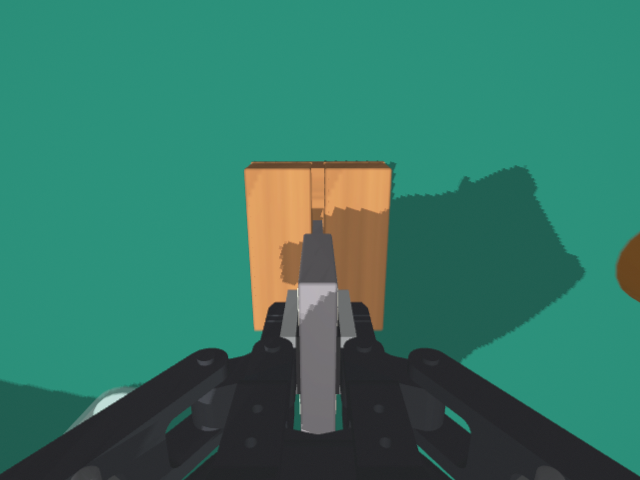

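Emit:
send_rows:
  commands:
    - {"translation": [0,0,-0.03],"rot": [0,0,0],"grip": 0.006}
    - {"translation": [0,0,-0.03],"rot": [0,0,0],"grip": 0.006}
    - {"translation": [0,0,-0.018],"rot": [0,0,0],"grip": 0.006}
    - {"translation": [-0.0014,0.0352,0],"rot": [0,0,0],"grip": 0.006}
    - {"translation": [-0.0014,0.0355,0],"rot": [0,0,0],"grip": 0.006}

```text
t: 9.45
eef_pos: [0.5027, 0.1644, 0.1915]
tool_rot: [-0.001, 0.987, 0.159, 0.002]
contact_force: [1.1, -0.6, -0.9]
gripper_width: 0.13
```

Emit:
send_rows:
  commands:
    - {"translation": [-0.0014,0.0355,0],"rot": [0,0,0],"grip": 0.006}
    - {"translation": [-0.0014,0.0355,0],"rot": [0,0,0],"grip": 0.006}
    - {"translation": [-0.0014,0.0355,0],"rot": [0,0,0],"grip": 0.006}
    - {"translation": [-0.0014,0.0355,0],"rot": [0,0,0],"grip": 0.006}
    - {"translation": [-0.0014,0.0355,0],"rot": [0,0,0],"grip": 0.006}

```text
t: 9.87
eef_pos: [0.5506, -0.0104, 0.1897]
tool_rot: [0.0, 0.988, 0.157, 0.0]
contact_force: [0.6, 0.4, -0.5]
gripper_width: 0.132
```

Emit:
send_rows:
  commands:
    - {"translation": [-0.0014,0.0355,0],"rot": [0,0,0],"grip": 0.006}
    - {"translation": [-0.001,0.0355,0],"rot": [0,0,0],"grip": 0.006}
    - {"translation": [0,0,0],"rot": [0,0,5.4],"grip": 0.006}
    - {"translation": [0,0,0],"rot": [0,0,5.4],"grip": 0.006}
    - {"translation": [0,0,0],"rot": [0,0,5.3],"grip": 0.006}

```text
t: 10.28
eef_pos: [0.5701, -0.0779, 0.1893]
tool_rot: [-0.0, 1.0, 0.014, -0.0]
contact_force: [-0.1, 0.4, -1.0]
gripper_width: 0.131
```

Emit:
send_rows:
  commands:
    - {"translation": [0,0,0],"rot": [0,0,0],"grip": 0.006}
    - {"translation": [0,0,0],"rot": [0,0,0],"grip": 0.006}
    - {"translation": [0,0,0],"rot": [0,0,0],"grip": 0.006}
    - {"translation": [0,0,0],"rot": [0,0,0],"grip": 0.006}
    - {"translation": [0,0,0],"rot": [0,0,0],"grip": 0.006}

```text
t: 10.7
eef_pos: [0.5702, -0.0767, 0.1893]
tool_rot: [-0.0, 1.0, 0.018, 0.0]
contact_force: [-0.2, 0.0, -1.7]
gripper_width: 0.132
```

Run:
```python
from h import *
p,M,o=st();c=snap('wrist','w10');c=snap('scene','s10')
im=c['pixels'][:,:,::-1];cv2.imwrite('pics/z10.png',cv2.resize(im[120:300,140:340],None,fx=3.3,fy=3.3,interpolation=cv2.INTER_CUBIC))
```

```text
t 10.70 p [ 0.5702 -0.0767  0.1893] psi 2.02 z [ 0.  0. -1.] F [-0.2  0.  -1.7] T [ 0.03 -0.02  0.01] g 0.132
```

View pics/w10.png

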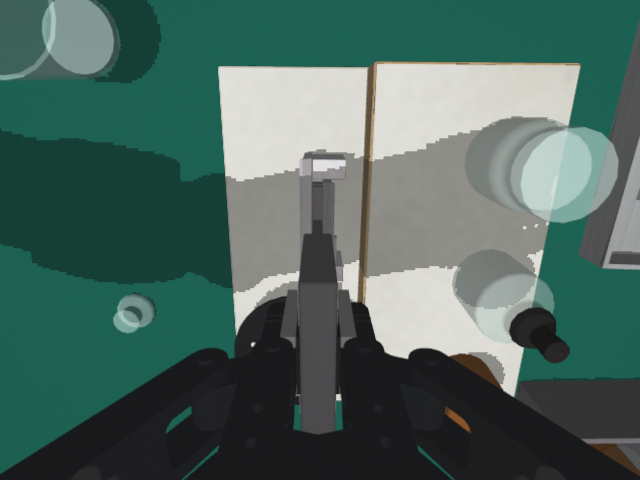

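View pics/z10.png

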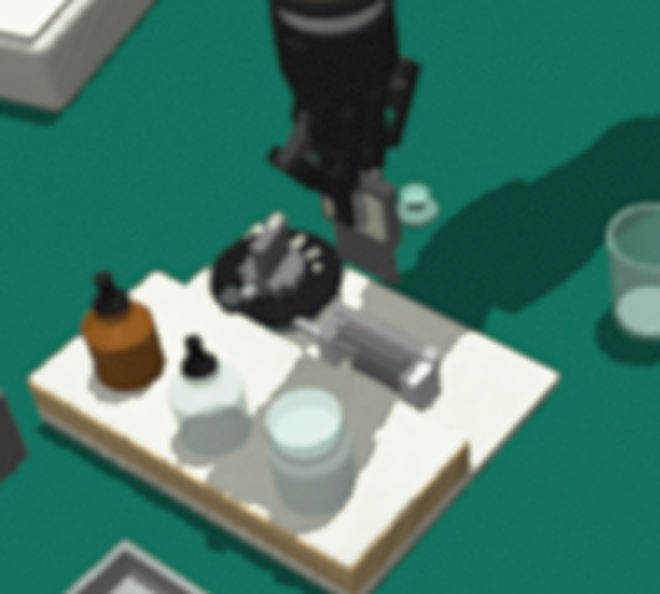

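Emit:
send_rows:
  commands:
    - {"translation": [0,0,0.03],"rot": [0,0,0],"grip": 0.006}
    - {"translation": [0,0,0.02],"rot": [0,0,0],"grip": 0.006}
    - {"translation": [0,0,0.01],"rot": [0,0,0],"grip": 0.006}
    - {"translation": [0,0,0],"rot": [0,0,0],"grip": 0.006}
    - {"translation": [0,0,0],"rot": [0,0,0],"grip": 0.006}

```text
t: 11.22
eef_pos: [0.5703, -0.0767, 0.1294]
tool_rot: [-0.0, 1.0, 0.017, -0.0]
contact_force: [0.4, 0.3, -0.5]
gripper_width: 0.129
```

Run:
```python
from h import *
p,M,o=st();c=snap('wrist','w11');
im=c['pixels'][:,:,::-1];cv2.imwrite('pics/z11.png',cv2.resize(im[130:330,260:380],None,fx=3,fy=3,interpolation=cv2.INTER_CUBIC))
s=snap('scene','s11');t=snap('top','t11')
im=s['pixels'][:,:,::-1];cv2.imwrite('pics/z12.png',cv2.resize(im[160:260,200:300],None,fx=6,fy=6,interpolation=cv2.INTER_CUBIC))
im=t['pixels'][:,:,::-1];cv2.imwrite('pics/z13.png',cv2.resize(im[180:270,360:500],None,fx=5,fy=5,interpolation=cv2.INTER_CUBIC))
```

```text
t 11.22 p [ 0.5703 -0.0767  0.1294] psi 1.96 z [-5.e-04  3.e-04 -1.e+00] F [ 0.4  0.3 -0.5] T [ 0.03  0.   -0.04] g 0.129
```

View pics/z11.png

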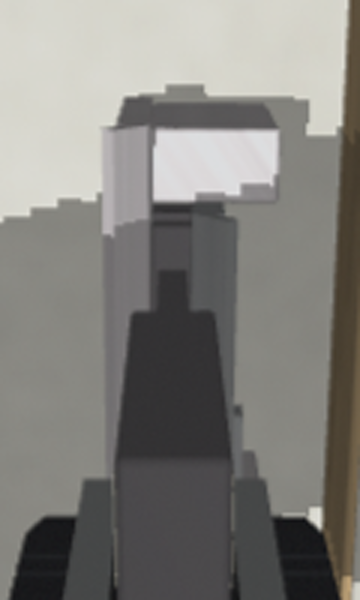

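View pics/z12.png

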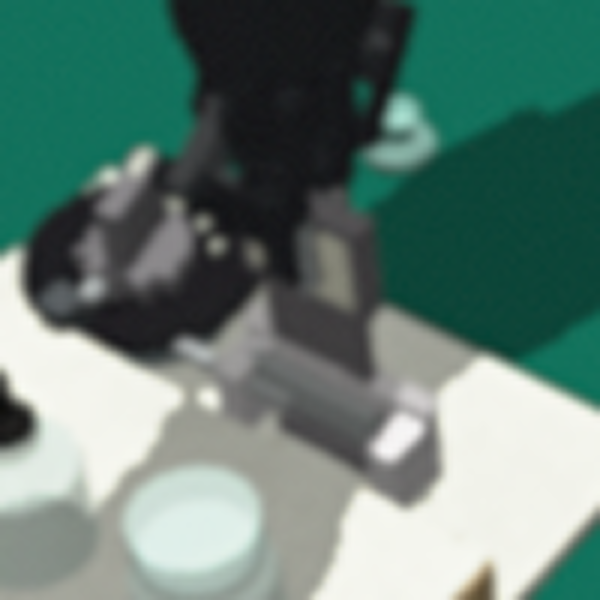

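View pics/z13.png

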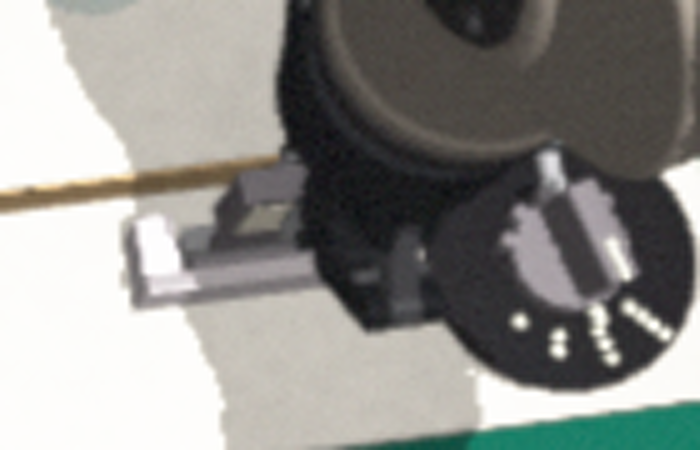

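Emit:
send_rows:
  commands:
    - {"translation": [0,0,0.005],"rot": [0,0,0],"grip": 0.006}
    - {"translation": [0,0,0.005],"rot": [0,0,0],"grip": 0.006}
    - {"translation": [0,0,0.005],"rot": [0,0,0],"grip": 0.006}
    - {"translation": [0,0,0.005],"rot": [0,0,0],"grip": 0.006}
    - {"translation": [0,0,0],"rot": [0,0,0],"grip": 0.006}

```text
t: 11.78
eef_pos: [0.5694, -0.0769, 0.108]
tool_rot: [-0.0, 1.0, 0.017, -0.001]
contact_force: [0.3, 0.1, -0.6]
gripper_width: 0.129
```

Run:
```python
from h import *
p,M,o=st();
```

```text
t 11.78 p [ 0.5694 -0.0769  0.108 ] psi 1.93 z [-2.e-03  2.e-04 -1.e+00] F [ 0.3  0.1 -0.6] T [-0.    0.02  0.04] g 0.129
```

Emit:
send_rows:
  commands:
    - {"translation": [0,0,0.004],"rot": [0,0,0],"grip": 0.006}
    - {"translation": [0,0,0.004],"rot": [0,0,0],"grip": 0.006}
    - {"translation": [0,0,0.004],"rot": [0,0,0],"grip": 0.006}
    - {"translation": [0,0,0],"rot": [0,0,0],"grip": 0.006}
    - {"translation": [0,0,0],"rot": [0,0,0],"grip": 0.006}

```text
t: 12.2
eef_pos: [0.5703, -0.0768, 0.0974]
tool_rot: [0.0, 1.0, 0.017, -0.0]
contact_force: [-0.8, -0.1, -1.5]
gripper_width: 0.129
```

Run:
```python
from h import *
p,M,o=st();
```

```text
t 12.20 p [ 0.5703 -0.0768  0.0974] psi 1.93 z [-0. -0. -1.] F [-0.8 -0.1 -1.5] T [-0.   -0.02  0.05] g 0.129
```

Just above the foot, with no side load. I'll press on in small steps and watch the force.

Emit:
send_rows:
  commands:
    - {"translation": [0,0,0.002],"rot": [0,0,0],"grip": 0.006}
    - {"translation": [0,0,0.002],"rot": [0,0,0],"grip": 0.006}
    - {"translation": [0,0,0.001],"rot": [0,0,0],"grip": 0.006}
    - {"translation": [0,0,0],"rot": [0,0,0],"grip": 0.006}
    - {"translation": [0,0,0],"rot": [0,0,0],"grip": 0.006}
  force: 100

```text
t: 12.62
eef_pos: [0.5704, -0.0768, 0.0926]
tool_rot: [0.0, 1.0, 0.017, 0.0]
contact_force: [-1.2, 0.5, 5.3]
gripper_width: 0.127
```

Emit:
send_rows:
  commands:
    - {"translation": [0,0,0.002],"rot": [0,0,0],"grip": 0.006}
    - {"translation": [0,0,0.001],"rot": [0,0,0],"grip": 0.006}
    - {"translation": [0,0,0],"rot": [0,0,0],"grip": 0.006}
    - {"translation": [0,0,0],"rot": [0,0,0],"grip": 0.006}
    - {"translation": [0,0,0],"rot": [0,0,0],"grip": 0.006}

```text
t: 13.03
eef_pos: [0.5704, -0.0768, 0.0898]
tool_rot: [0.0, 1.0, 0.017, 0.0]
contact_force: [-1.5, 1.1, 6.4]
gripper_width: 0.126
```

Emit:
send_rows:
  commands:
    - {"translation": [0,0,0.001],"rot": [0,0,0],"grip": 0.006}
    - {"translation": [0,0,0.001],"rot": [0,0,0],"grip": 0.006}
    - {"translation": [0,0,0],"rot": [0,0,0],"grip": 0.006}
    - {"translation": [0,0,0],"rot": [0,0,0],"grip": 0.006}
    - {"translation": [0,0,0],"rot": [0,0,0],"grip": 0.006}

```text
t: 13.45
eef_pos: [0.5707, -0.0768, 0.0891]
tool_rot: [0.0, 1.0, 0.017, 0.001]
contact_force: [-4.9, -0.3, 18.5]
gripper_width: 0.13
```

Emit:
send_rows:
  commands:
    - {"translation": [0,0,0.001],"rot": [0,0,0],"grip": 0.006}
    - {"translation": [0,0,0],"rot": [0,0,0],"grip": 0.006}
    - {"translation": [0,0,0],"rot": [0,0,0],"grip": 0.006}
    - {"translation": [0,0,0],"rot": [0,0,0],"grip": 0.006}
    - {"translation": [0,0,0],"rot": [0,0,0],"grip": 0.006}

```text
t: 13.87
eef_pos: [0.5709, -0.0767, 0.089]
tool_rot: [0.001, 1.0, 0.017, 0.001]
contact_force: [-7.2, 0.3, 26.2]
gripper_width: 0.126
```

Emit:
send_rows:
  commands:
    - {"translation": [0,0,0.001],"rot": [0,0,0],"grip": 0.006}
    - {"translation": [0,0,0],"rot": [0,0,0],"grip": 0.006}
    - {"translation": [0,0,0],"rot": [0,0,0],"grip": 0.006}
    - {"translation": [0,0,0],"rot": [0,0,0],"grip": 0.006}
    - {"translation": [0,0,0],"rot": [0,0,0],"grip": 0.006}

```text
t: 14.28
eef_pos: [0.5711, -0.0767, 0.089]
tool_rot: [0.001, 1.0, 0.017, 0.001]
contact_force: [-10.5, 0.7, 34.5]
gripper_width: 0.13
```

Emit:
send_rows:
  commands:
    - {"translation": [0,0,-0.0017],"rot": [0,0,0],"grip": 0.006}
    - {"translation": [0,0,0],"rot": [0,0,0],"grip": 0.006}
    - {"translation": [0,0,0],"rot": [0,0,0],"grip": 0.006}
    - {"translation": [0,0,0],"rot": [0,0,0],"grip": 0.006}
    - {"translation": [0,0,0],"rot": [0,0,0],"grip": 0.006}

```text
t: 14.7
eef_pos: [0.5708, -0.0767, 0.0891]
tool_rot: [0.001, 1.0, 0.017, 0.001]
contact_force: [-7.1, 0.1, 21.2]
gripper_width: 0.124
```

Run:
```python
from h import *
p,M,o=st();c=snap('wrist','w14')
s=snap('scene','s14');t=snap('top','t14')
im=s['pixels'][:,:,::-1];cv2.imwrite('pics/z15.png',cv2.resize(im[160:280,140:300],None,fx=4.9,fy=4.9,interpolation=cv2.INTER_CUBIC))
im=t['pixels'][:,:,::-1];cv2.imwrite('pics/z16.png',cv2.resize(im[130:290,330:520],None,fx=3.7,fy=3.7,interpolation=cv2.INTER_CUBIC))
```

```text
t 14.70 p [ 0.5708 -0.0767  0.0891] psi 1.93 z [ 0.0011 -0.001  -1.    ] F [-7.1  0.1 21.2] T [ 0.1   1.6  -0.02] g 0.124
```

View pics/w14.png

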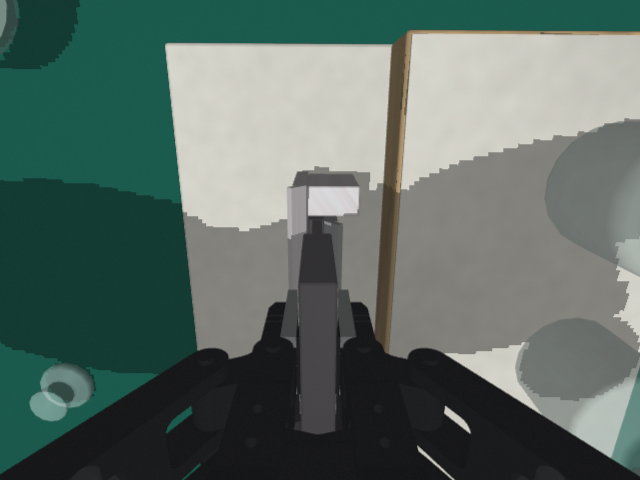

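View pics/z15.png

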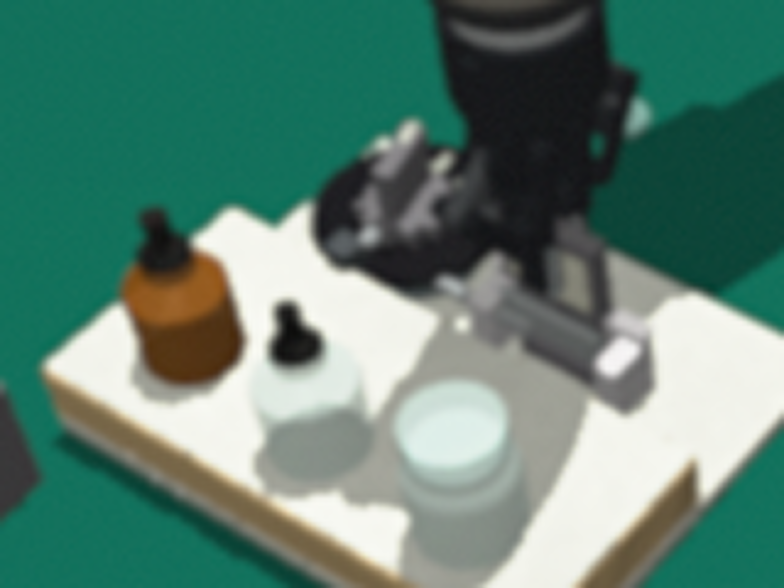

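View pics/z16.png

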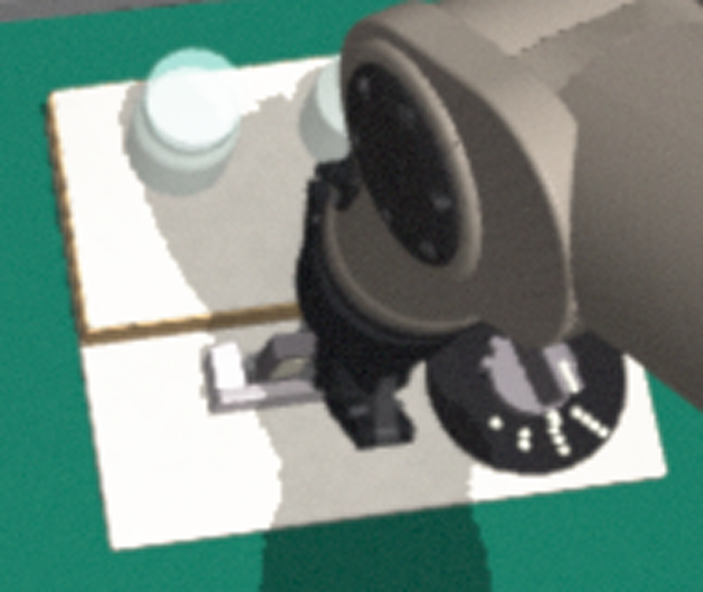

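Run:
```python
from h import *
for f in ('w9','w11','w14'):
    c=load(f); print(f,np.median([dep(c,318,v)[2] for v in range(295,400,5)]).round(4), 'lip/cheek', np.median([dep(c,u,v)[2] for u in range(312,355,4) for v in range(190,212,4)]).round(4))
# holder upper-part front-end bottom edge
for f in ('w11','w14'):
    c=load(f)
    print([ (v,*(dep(c,318,v)[1:]*1000).round(1)) for v in range(205,300,4)])
# glass moved? compare scene frames
a=load('scene0')['pixels'].astype(int);b=load('s14')['pixels'].astype(int)
d=np.abs(a-b).sum(2)
for n,(x0,x1,y0,y1) in dict(a=(163,190,203,240),b=(190,217,222,258),jar=(218,250,238,275),c=(335,367,322,362),beaker=(322,355,182,225),stop=(258,274,174,190),dish=(432,475,312,350)).items():
    print(n,d[y0:y1,x0:x1].mean(),np.median(d[y0:y1,x0:x1]))
```

```text
w9 0.1337 lip/cheek 0.0308
w11 0.1508 lip/cheek 0.0457
w14 0.1108 lip/cheek 0.047
[(205, np.float64(-51.9), np.float64(30.8)), (209, np.float64(-54.3), np.float64(30.9)), (213, np.float64(-56.5), np.float64(32.1)), (217, np.float64(-59.4), np.float64(30.6)), (221, np.float64(-51.6), np.float64(67.1)), (225, np.float64(-51.9), np.float64(73.3)), (229, np.float64(-51.9), np.float64(80.3)), (233, np.float64(-47.0), np.float64(101.9)), (237, np.float64(-46.9), np.float64(107.6)), (241, np.float64(-47.0), np.float64(112.4)), (245, np.float64(-46.8), np.float64(117.9)), (249, np.float64(-46.8), np.float64(122.2)), (253, np.float64(-46.9), np.float64(126.1)), (257, np.float64(-47.1), np.float64(129.6)), (261, np.float64(-47.2), np.float64(133.3)), (265, np.float64(-47.1), np.float64(137.2)), (269, np.float64(-47.3), np.float64(140.1)), (273, np.float64(-47.0), np.float64(144.1)), (277, np.float64(-47.2), np.float64(146.6)), (281, np.float64(-47.1), np.float64(149.8)), (285, np.float64(-47.9), np.float64(150.9)), (289, np.float64(-49.4), np.float64(150.6)), (293, np.float64(-50.3), np.float6
[... 588 characters left out ...]
3, np.float64(-46.8), np.float64(86.2)), (257, np.float64(-47.4), np.float64(88.9)), (261, np.float64(-47.2), np.float64(93.1)), (265, np.float64(-46.9), np.float64(97.3)), (269, np.float64(-46.8), np.float64(100.9)), (273, np.float64(-47.2), np.float64(103.4)), (277, np.float64(-47.2), np.float64(106.5)), (281, np.float64(-47.5), np.float64(108.7)), (285, np.float64(-47.8), np.float64(110.9)), (289, np.float64(-49.7), np.float64(109.8)), (293, np.float64(-50.1), np.float64(111.5)), (297, np.float64(-51.8), np.float64(110.9))]
a 6.121121121121121 6.0
b 15.995884773662551 8.0
jar 80.98226351351352 39.5
c 4.9609375 5.0
beaker 10.764622973925299 7.0
stop 179.125 157.0
dish 8.159730722154222 8.0
```

Run:
```python
from h import *
st(); print(hand_in())
```

```text
t 14.85 p [ 0.5708 -0.0768  0.0891] psi 1.93 z [ 0.0012 -0.0011 -1.    ] F [-5.8  1.2 21.4] T [0.04 1.65 0.  ] g 0.132
the job is handed in; nothing more can be done
None
```

I turned the collar from mark 2 to mark 3, lifted the label holder out of its stand and pushed it upright behind the lip to a hard stop. I handed in at 14.85 s with the gripper still holding it down with about 21 N; the foot pushes back with 8 N.

**Collar:** after release the bar's pointer measured 193–198° against about 194–197° for the three-dot row. The last top view shows it still there.

**Holder:** force rose smoothly as the foot went down, then jumped at a TCP height of 89 mm. The holder's top measured 110.8 mm, where home would put it at about 110 mm. It had not slipped in the grip, since top minus TCP stayed at about 21.6 mm throughout.

**Glassware:** the two droppers on the shelf, the bench dropper, the beaker and the dish looked unchanged from the first picture.
- **Jar:** the picture comparison flagged it. It sits at the same spot in the top view, and I put the change down to the arm's shadow.
- **Stopper:** it was also flagged. The arm hides it in the scene view; it stands in the wrist view, but I did not measure its position.

**Unexplained or disagreeing:** a side force of about 6–7 N remained on the holder while pressed, probably the blade leaning on a channel wall. The top and wrist cameras also disagreed by about 3 mm on where the holder stood in its stand. I steered mainly by the wrist camera, and the grasp and the fit both worked.

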